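# Hold up the varnished spool with tongs

## Task

The varnish on the wooden spool in the divided tray is still tacky, so fetch it without touching it by hand: take the tongs out of their holder, close their tips on the spool, and lift it so that the customer can see it, at least 15 cm above the table. Finish while still gripping the tongs and holding the spool up steadily between their tips; put nothing down. Only the tongs may touch the spool, and the other pieces in the tray and on the table stay where they are.

Things in the scene. Friction and masses are not known exactly. Their poses are not given: they have to be found in the camera images.
- tongs_grip (a point): Spring tongs, steel arms 16 wide, standing upright, tips down, in a wooden holder. Point on their middle line, half-way between the two black rubber grip pads (each 20 wide, 26 high, outside the arms; 45 over both at rest), 36 below the tongs' top, 94 above their feet. z: up along the tongs; y: line along which the arms close; x: along the pads' width. About 100 g.
- tongs_tip (a point): Point midway between the rubber-faced tips of the tongs, on their middle line, 87 below tongs_grip, 7 above the feet. Each tip face is 16 wide (x), 14 high. Gap between tips: 49 at rest (60 outside), narrowing 3.9 for each mm the grip pads are squeezed together: 39 with the pads at 42.5, 18 with them at 37, shut at about 33. Axes as tongs_grip.
- tongs_left: One sprung arm of the tongs (+y side); origin at the top pivot, 30 above tongs_grip. Both arms always move alike and spring open. Squeezing at the grip pads takes about 4 N to begin closing and about 7 N to bring the tips onto the spool; what is squeezed above that reaches the tips at a quarter.
- tongs_right: The other arm of the tongs (-y side), the same, origin at the same pivot.
- caddy: The tongs' fixed wooden holder, an upright open-topped box 75 (y) x 31 (x) x 55 high, wall 4.5, floor 4.5 thick, on a 100 x 75 foot 4 thick. Origin under its centre, on the table; the tongs stand in it with the same axes and lift out straight up.
- tray: Fixed shallow white tray, 185 x 185, 20 high, floor and walls 5 thick, divided by a cross into 4 square compartments of about 85 inside, one small turned wooden piece in each. Origin under its centre, on the table; x and y run along its sides.
- spool_center (a point): The empty wooden spool (cotton reel), standing on end in one of the tray's four compartments: two flanges 28 across and 6 thick, and between them a waist 18 across and 22 high; 34 high in all, about 15 g. This point is its centre, half-way up; z is its axis.
- ring_mid (a point): flat wooden ring in the tray, 44 across, 10 high. Point at its centre. To be left alone.
- cone_mid (a point): wooden cone in the tray, 32 across, 34 high. Point at its centre. To be left alone.
- toggle_mid (a point): wooden toggle bar in the tray, 44 x 16 x 16. Point at its centre. To be left alone.
- tin_mid (a point): Bystander: low round metal tin, 72 across, 45 high. Point at its centre. To be left alone.
- jar_mid (a point): Bystander: glass jar with metal cap, 60 across, 80 high. Point at its centre. To be left alone.
- cup_mid (a point): Bystander: white mug, 76 across, 85 high. Point at its centre. To be left alone.
- ruler_mid (a point): Bystander: flat steel ruler, 200 x 30 x 6. Point at its centre. To be left alone.
- mushroom_mid (a point): Bystander: wooden darning mushroom, 56 across, 65 high. Point at its centre. To be left alone.
- carton_mid (a point): Bystander: flat closed cardboard box, 110 x 70 x 35. Point at its centre. To be left alone.

How it is judged:
On the way, in this order (a step that is already met when the one before it is completed fails the run):
1. the tongs are lifted out of the holder in the fingers, the spool not yet moved (height (world z) of tongs_tip above 0.065 m and contact force between the fingers and tongs above 1 N and distance of spool_center from where it was at the start of the episode below 0.01 m), for 0.2 s.
2. the spool is pinched between both tips of the tongs and raised clear of the tray (contact force between each of tongs_left, tongs_right and spool above 0.15 N and contact force between the fingers and tongs above 1 N and contact force between each of the fingers, the arm and spool below 0.05 N and height (world z) of spool_center above 0.05 m), for 0.2 s.
At the end, for the whole second after the job is handed in: The fingers grip the tongs (over 1 N), both tips press on the spool (over 0.15 N each) with its centre within 30 mm of the point between the tips and more than 140 mm above the table, nearly still (under 30 mm/s), and neither fingers nor arm touch the spool (contact force between each of tongs_left, tongs_right and spool above 0.15 N and contact force between the fingers and tongs above 1 N and contact force between each of the fingers, the arm and spool below 0.05 N and height (world z) of spool_center above 0.14 m and linear speed of spool below 0.03 m/s and distance between spool_center and tongs_tip below 0.03 m); the arm keeps its last pose, push and grip.
It fails at once if the fingers or the arm touch the spool (contact force between any of the fingers, the arm and spool above 0.3 N).
It fails at once if another piece in the tray or on the table is moved by more than 25 mm (distance of any of ring_mid, cone_mid, toggle_mid, tin_mid, jar_mid, cup_mid, ruler_mid, mushroom_mid, carton_mid from where it was at the start of the episode above 0.025 m).
It also fails if it takes over 38 s, if anything falls off the work surface, if the arm or the gripper's body presses on something with over 40 N, if the wrist force passes 120 N, or if a joint passes its speed limit or range.

## Robot

A 7-joint arm with a two-finger parallel gripper is mounted at the origin on the work surface. World frame = base frame: x ahead of the robot, y to its left, z up, the work surface at z = 0. Lengths are in m, angles in rad, forces in N, time in s.
With the tool pointing down it reaches from about 0.4 to 0.85 m from the base axis. Payload 10.4 kg.
Tool frame: the origin (TCP) lies midway between the tips of the shut fingers; the grasp point (between the pads) lies manip.grip_depth behind it (manip.grip_depth is the distance from the TCP to the grasp point, in m); z points along the fingers, x is the direction in which the jaws open and shut, and the axes are right-handed (so a half turn about z gives the same grasp; the last joint's range is limited). The gripper opens to 85 mm and grips with 20 to 120 N. Pads are 22 mm wide; open, the fingers measure 114 mm over their backs; the gripper's body (76 mm by 85 mm) begins 54 mm behind the grasp point. The pads swing forward as they close: fully open they stand 13 mm farther back than shut.
Start: joints at [1.108, 0.332, -0.065, 1.46, 0.022, 1.35, -0.088], TCP at [0.266, -0.566, 0.194] pointing down, gripper open.
Joint ranges: [-2.6, 2.6], [-0.5, 2.12], [-1.47, 1.34], [0.16, 2.42], [-1.27, 4.41], [0.06, 2.06], [-2.6, 2.6]. Speed limits (rad/s): [2.22, 2.22, 2.79, 2.79, 3.14, 3.14, 3.14].

## Interface

Orientations are given as a unit quaternion [x, y, z, w].
In Python, from workcell import manip gives the robot as it stands. The module is installed in compiled form; this text tells all that it offers.
- The arm moves only by the tool send_rows, never from a script. Its argument "steps" is a list of rows, each a list of 2 entries, a list of its own where there are three numbers: the shift along the tool's x, y, z in m, then the turn about the tool's z in rad. In form: [[[x, y, z], spin], ...]. A call has exactly 8 rows; each row is the pose to reach, as a shift and turn from the pose commanded when the call began, along the tool's axes at that moment; what a row does not reach only later rows make up. A row lasts 1/8 s, in which the tool goes at most 62.5 mm and 10.7 degrees, less where a joint would pass 70% of its speed; a pose out of reach is approached as far as the arm can. A call with a gripper value outside its range is refused whole. "hand" is the opening, from 0 (shut) to 1 (fully open), set as the call begins (left out, the last holds). The fingers move at their own pace and stop on an object; "force" is the grip in N (left out, the last holds). Time passes only in rows, so rows that repeat a pose let the fingers close, or fill a call up. It gives the time, the measured TCP pose, the force and the opening at its end, in the units of the state.
- manip.get_obs(): the state, without advancing time (a new reading comes with each control period).
- manip.camera(name): name is "side" or "top" or "wrist"; returns (picture, depth): 420x560x3 uint8, red, green, blue; 420x560 float32, m along the optical axis (not along the pixel's ray), 0 where there is no reading.
- manip.camera_info(name): a dict with "intrinsics" (3x3 intrinsics, pixels), "dist_coeffs" ([k1, k2, p1, p2, k3] as OpenCV has them; the pictures are not rectified), "pose" (4x4, takes a point from camera to world coordinates); the wrist camera has in their place "T_tool_cam" (4x4, takes a point from camera to tool coordinates, whose origin is the TCP and whose axes are the tool frame's). Camera axes: x right, y up, looking along -z (the intrinsics and any distortion apply to the point x, -y, -z); pixel columns grow to the right and rows downward; lengths in m; the calibration is good to about 2 mm. A picture is of the moment at which its call begins: read the wrist's pose just before it. camera_info takes no time and is no camera call.
- manip.hand_in(): hands the job in, once; it reports no verdict.
The state is a dict: "clock": time; "joint_pos": joint angles; "joint_velocities": joint speeds; "tau": joint torques, N m; "position": TCP position; "ee_rot": TCP orientation; "ft_force": force on the tool from outside, world axes, zero at the start; "torque": the same for the moment, N m; "grip_width": opening from 0.0 (shut) to 1.0 (fully open).
Only numpy, scipy, OpenCV 4.12 (cv2) and the standard library are available. Lean on these libraries where they do the work, as an engineer would, in place of code of your own. Each camera call takes 0.05 s, during which the arm holds its last target.

## Working session

There is one attempt and no reset: what is moved stays moved. The work goes in short steps, Python scripts to look and compute and a tool call to move; the robot and the scene stay as the last step left them, time stands still between calls to the robot, and variables do not carry over. Pictures are saved under pics/ and viewed, and the job is handed in when it is done.

Besides the shell and the picture viewer there is one more tool, called after "Request:" as name([rows], argument=value, ...), one row to a line, values as JSON. send_rows: Moves the arm, as the interface text tells. Its arguments: {"type":"object","properties":{"steps":{"type":"array"},"hand":{"type":"number"},"force":{"type":"number"}},"required":["steps"]}

```bash
mkdir -p pics
cat > h.py <<'E'
import numpy as np, cv2, json
from workcell import manip
def snap(n,tag):
    o=manip.get_obs(); p,d=manip.camera(n); 
    cv2.imwrite(f'pics/{tag}.png',p[:,:,::-1]); np.savez(f'{tag}.npz',p=p,d=d,pos=o['position'],rot=o['ee_rot'])
    return o,p,d
E
python3 - <<'E'
from h import *
o,p,d=snap('top','top1'); snap('side','side1')
print(o); print(manip.grip_depth)
for n in('top','side','wrist'): print(n,manip.camera_info(n))
E
```

```text
{'clock': 0.0, 'joint_pos': array([ 1.10838135,  0.33288427, -0.06469073,  1.46096421,  0.02160826,
        1.34988685, -0.08850215]), 'joint_velocities': array([-0.00192467, -0.0013175 ,  0.00029159, -0.00064764, -0.0001842 ,
        0.00221098,  0.00242765]), 'tau': array([-5.43850565e-04, -6.25443935e+01,  4.86875558e-02, -3.91596973e+01,
        1.61460461e-02,  9.98779113e-03, -2.65161145e-05]), 'position': array([ 0.26590652, -0.56513173,  0.19289728]), 'ee_rot': array([ 8.44328879e-01, -5.35824803e-01, -6.30941612e-04, -3.54000643e-04]), 'ft_force': array([ 0.83127742, -0.27420357, -0.14850182]), 'torque': array([0.00192521, 0.05164184, 0.01591422]), 'grip_width': 1.0006466382788235}
0.0187
top {'intrinsics': array([[502.0540562 ,   0.        , 284.3857855 ],
       [  0.        , 502.0540562 , 211.16691263],
       [  0.        ,   0.        ,   1.        ]]), 'dist_coeffs': array([-0.08323488,  0.        ,  0.        ,  0.        ,  0.        ]), 'pose': array([[-0.06024692,  0.97335455, -0.22124923,  0.34770813],
       [-0.99817922, -0.05809875,  0.01621041, -0.00261991],

[... 557 characters left out ...]
6,  0.77568677],
       [ 0.        ,  0.        ,  0.        ,  1.        ]])}
wrist {'intrinsics': array([[373.24489564,   0.        , 272.9275202 ],
       [  0.        , 373.24489564, 212.23053995],
       [  0.        ,   0.        ,   1.        ]]), 'dist_coeffs': array([-0.09149767,  0.        ,  0.        ,  0.        ,  0.        ]), 'T_tool_cam': array([[ 9.99999179e-01,  1.18889292e-03, -4.78958953e-04,
         4.04287776e-04],
       [ 9.65144343e-04, -9.44335076e-01, -3.28983788e-01,
        -8.43706630e-02],
       [-8.43424234e-04,  3.28983055e-01, -9.44335448e-01,
        -1.80060601e-01],
       [ 0.00000000e+00,  0.00000000e+00,  0.00000000e+00,
         1.00000000e+00]])}
```

View pics/top1.png

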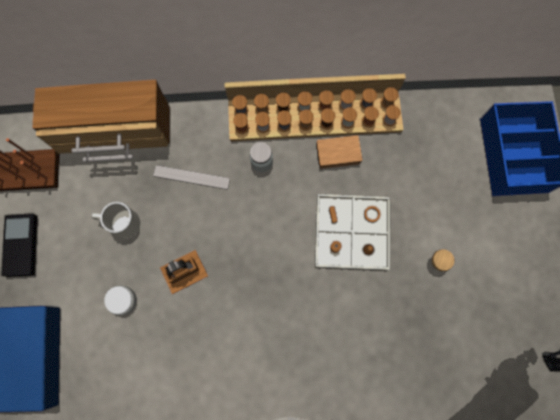

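View pics/side1.png

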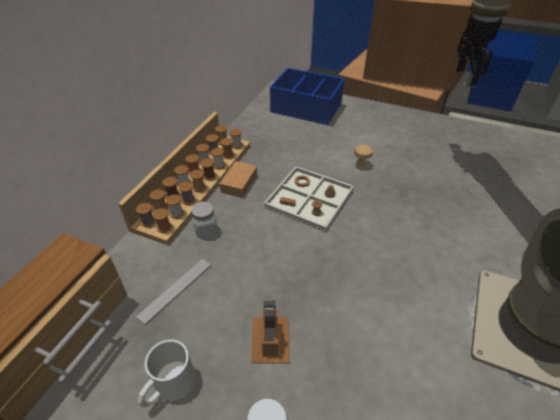

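Run:
```python
import cv2,numpy as np
t=cv2.imread('pics/top1.png');s=cv2.imread('pics/side1.png')
f=lambda im,x,y,w,h:cv2.resize(im[y:y+h,x:x+w],(400,300),interpolation=cv2.INTER_CUBIC)
cv2.imwrite('pics/crop1.png',np.vstack([np.hstack([f(t,310,188,88,66+22),f(t,150,240,80,60)]),np.hstack([f(s,260,160,100,75),f(s,230,290,80,80)])]))
```

```text
(no output)
```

View pics/crop1.png

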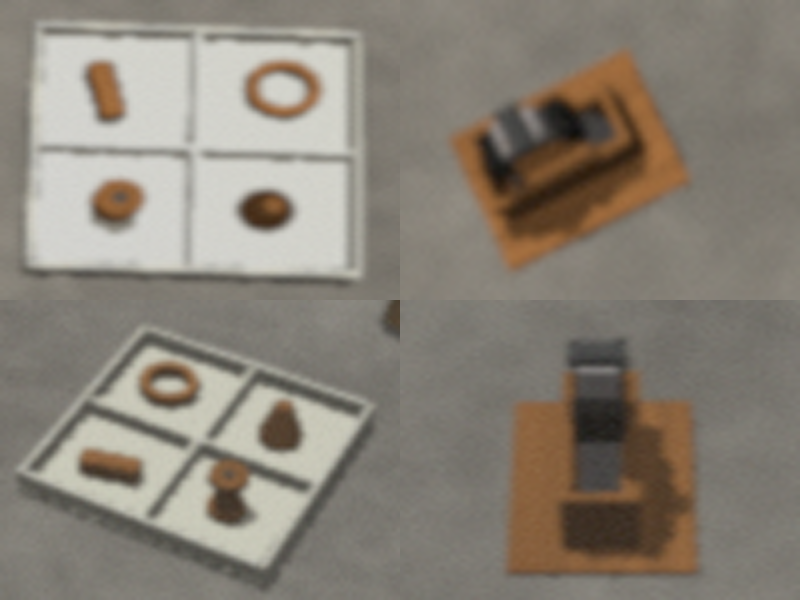

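```bash
cat >> h.py <<'E'
from scipy.spatial.transform import Rotation as R
def campose(n,pos=None,rot=None):
    i=manip.camera_info(n)
    if n!='wrist': return i['intrinsics'],i['dist_coeffs'],i['pose']
    T=np.eye(4);T[:3,:3]=R.from_quat(rot).as_matrix();T[:3,3]=pos
    return i['intrinsics'],i['dist_coeffs'],T@i['T_tool_cam']
def cast(n,px,z,pos=None,rot=None):
    K,D,P=campose(n,pos,rot)
    u=cv2.undistortPoints(np.array(px,float).reshape(-1,1,2),K,D).reshape(-1,2)
    d=np.c_[u[:,0],-u[:,1],-np.ones(len(u))]@P[:3,:3].T
    return P[:3,3]+d*((z-P[2,3])/d[:,2:3])
def proj(n,X,pos=None,rot=None):
    K,D,P=campose(n,pos,rot)
    c=(np.array(X,float).reshape(-1,3)-P[:3,3])@P[:3,:3]
    return cv2.projectPoints(c*[1,-1,-1],np.zeros(3),np.zeros(3),K,D)[0].reshape(-1,2)
E
python3 - <<'E'
from h import *
p=np.load('top1.npz')['p']; hsv=cv2.cvtColor(p,cv2.COLOR_RGB2HSV)
m=((hsv[...,1]>110)).astype(np.uint8); 
q=np.zeros_like(m); q[240:300,150:215]=m[240:300,150:215]
c=max(cv2.findContours(q,0,2)[0],key=cv2.contourArea)
W=cast('top',c.reshape(-1,2),0.004)[:,:2]
r=cv2.minAreaRect((W*1000).astype(np.float32)); print('foot',r)
g=(hsv[...,1]<40)&(hsv[...,2]>140); q=np.zeros_like(m); q[190:275,310:395]=g[190:275,310:395]
c=np.vstack(cv2.findContours(q,0,2)[0]); W=cast('top',c.reshape(-1,2),0.02)[:,:2]
r=cv2.minAreaRect((W*1000).astype(np.float32)); print('tray',r)
for nm,(x0,x1,y0,y1),z in(('spool',(326,346,238,256),.03),('cone',(358,380,238,258),.02),('ring',(360,384,203,225),.01),('tog',(324,344,203,225),.013)):
    q=np.zeros_like(m); q[y0:y1,x0:x1]=m[y0:y1,x0:x1]; M=cv2.moments(q,True)
    print(nm,M['m00'],cast('top',[M['m10']/M['m00'],M['m01']/M['m00']],z))
for n,a in(('jar',(261,150)),('tin',(119,299)),('cup',(117,217)),('mush',(443,260)),('rulerA',(155,173)),('rulerB',(228,184)),('carton',(339,151))): print(n,cast('top',a,.05)[0,:2])
E
```

```text
foot ((492.37115478515625, 237.78173828125), (72.79187774658203, 97.82557678222656), 23.762861251831055)
tray ((570.1551513671875, -183.92510986328125), (203.9127655029297, 188.7139434814453), 84.17717742919922)
spool 72.0 [[ 0.529271   -0.14310393  0.03      ]]
cone 67.0 [[ 0.51933896 -0.22575876  0.02      ]]
ring 58.0 [[ 0.61093879 -0.24568488  0.01      ]]
tog 68.0 [[ 0.61472659 -0.14559693  0.013     ]]
jar [0.78445788 0.02701696]
tin [0.42980375 0.38622883]
cup [0.63173059 0.39289233]
mush [ 0.47685381 -0.40143432]
rulerA [0.73989815 0.29741104]
rulerB [0.69974463 0.11385477]
carton [ 0.77016581 -0.17080795]
```

```bash
cat >> h.py <<'E'
def to(tgt,base=None,yaw=None):
    "shift in tool axes from measured pose (or base pose) to world tgt"
    o=manip.get_obs(); M=R.from_quat(o['ee_rot']).as_matrix()
    b=o['position'] if base is None else np.array(base)
    print('shift',np.round(M.T@(np.array(tgt)-b),4),'x-axis yaw deg',np.degrees(np.arctan2(M[1,0],M[0,0])),'z',M[:,2].round(3),'w',o['grip_width'],'t',o['clock'],'pos',o['position'].round(4),'J',o['joint_pos'].round(2),'F',o['ft_force'].round(1))
E
python3 - <<'E'
from h import *
to([.53,-.20,.33])
E
```

```text
shift [-0.2182 -0.3944 -0.1367] x-axis yaw deg -64.79919592711734 z [-0.001  0.001 -1.   ] w 0.9997830440916484 t 0.1 pos [ 0.2659 -0.5652  0.193 ] J [ 1.11  0.33 -0.06  1.46  0.02  1.35 -0.09] F [0.  0.2 0.3]
```

Request:
send_rows([
  [[-0.01,-0.03,-0.04],0],
  [[-0.03,-0.075,-0.075],0],
  [[-0.06,-0.125,-0.1],0],
  [[-0.095,-0.175,-0.12],0],
  [[-0.13,-0.23,-0.135],0],
  [[-0.16,-0.285,-0.137],0],
  [[-0.19,-0.34,-0.137],0],
  [[-0.218,-0.394,-0.137],0],
], hand=1.0, force=20)

```text
clock: 1.1
position: [0.5272, -0.2033, 0.3307]
ee_rot: [0.844, -0.536, 0.0, 0.0]
ft_force: [1.0, -1.2, 0.4]
grip_width: 1.0
```

Run:
```python
from h import *
to([.53,-.2,.33])
snap('wrist','w1')
to([.53,-.2,.33])
```

```text
shift [-0.0018 -0.004   0.0007] x-axis yaw deg -64.82500046681169 z [-0. -0. -1.] w 1.0001518861833676 t 1.1 pos [ 0.5272 -0.2033  0.3307] J [ 0.6   0.19 -0.37  1.37  0.07  1.6  -0.89] F [ 1.  -1.2  0.4]
shift [0.0049 0.004  0.0001] x-axis yaw deg -64.20231980599817 z [ 0.001  0.004 -1.   ] w 0.9972720411961279 t 1.15 pos [ 0.5315 -0.1938  0.3301] J [ 0.59  0.19 -0.38  1.37  0.06  1.6  -0.9 ] F [-0.3  8.1 -1.6]
```

View pics/w1.png

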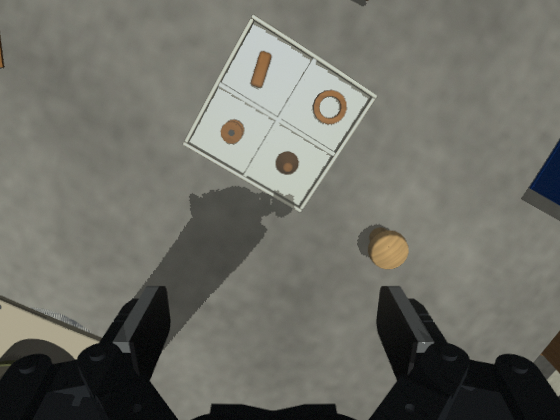

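Run:
```python
from h import *
for i in range(5): manip.camera('wrist')
snap('wrist','w2'); to([.53,-.2,.33])
z=np.load('w2.npz');p=z['p'];hsv=cv2.cvtColor(p,cv2.COLOR_RGB2HSV)
b=(hsv[...,1]<40)&(hsv[...,2]>150); b=b.astype(np.uint8)
b[280:]=0
n,l,st,_=cv2.connectedComponentsWithStats(cv2.morphologyEx(b,3,np.ones((7,7))))
k=1+st[1:,4].argmax(); c=cv2.findContours((l==k).astype(np.uint8),0,2)[0][0]
W=cast('wrist',c.reshape(-1,2),.02,z['pos'],z['rot'])[:,:2]
print(cv2.minAreaRect((W*1000).astype(np.float32)))
box=cv2.boundingRect(c); print(box)
m=(hsv[...,1]>90).astype(np.uint8); hull=np.zeros_like(m); cv2.fillConvexPoly(hull,cv2.convexHull(c),1)
m&=cv2.erode(hull,np.ones((9,9)))
n,l,st,ce=cv2.connectedComponentsWithStats(m)
for i in range(1,n):
    if st[i,4]>100: print(st[i],ce[i],cast('wrist',ce[i],.03,z['pos'],z['rot']))
cv2.imwrite('pics/w2c.png',cv2.resize(p[max(0,box[1]-5):box[1]+box[3]+5,box[0]-5:box[0]+box[2]+5,::-1],(600,600)))
```

```text
shift [-0.004  -0.0066  0.0005] x-axis yaw deg -64.93532383116094 z [-0.001 -0.    -1.   ] w 0.9968403246124073 t 1.45 pos [ 0.5257 -0.2064  0.3305] J [ 0.6   0.19 -0.36  1.37  0.07  1.6  -0.89] F [-0.1 -1.1  0. ]
((566.4019165039062, -192.94015502929688), (184.05435180664062, 184.0202178955078), 83.94648742675781)
(181, 13, 195, 197)
[250  49  19  36 411] [259.11922141  66.54744526] [[ 0.61352246 -0.14741381  0.03      ]]
[312  88  33  34 483] [328.126294   104.55279503] [[ 0.60907904 -0.24417299  0.03      ]]
[219 118  23  23 368] [230.24456522 129.10326087] [[ 0.52920624 -0.14543582  0.03      ]]
```

View pics/w2c.png

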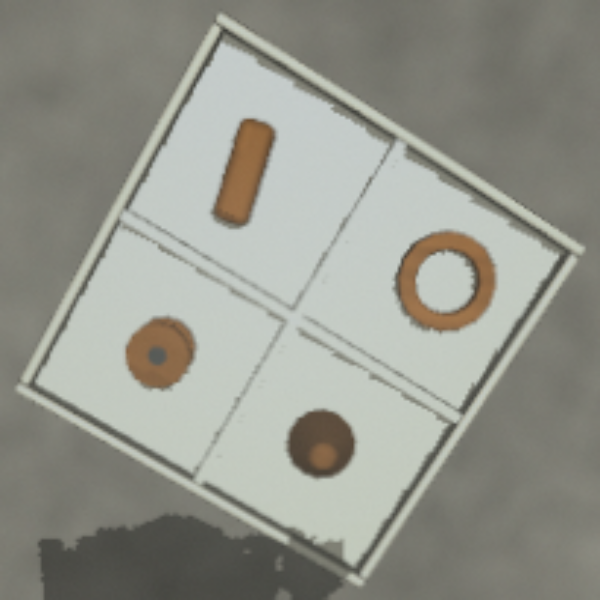

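Run:
```python
from h import *
to([.49,.21,.31])
```

```text
shift [-0.3923 -0.1441  0.0204] x-axis yaw deg -64.93532383116094 z [-0.001 -0.    -1.   ] w 0.9968403246124073 t 1.45 pos [ 0.5257 -0.2064  0.3305] J [ 0.6   0.19 -0.36  1.37  0.07  1.6  -0.89] F [-0.1 -1.1  0. ]
```

Request:
send_rows([
  [[-0.04,-0.014,0.0],0],
  [[-0.09,-0.033,0.005],0],
  [[-0.145,-0.053,0.01],0],
  [[-0.2,-0.073,0.015],0],
  [[-0.255,-0.094,0.02],0],
  [[-0.31,-0.114,0.02],0],
  [[-0.355,-0.13,0.02],0],
  [[-0.392,-0.144,0.02],0],
])

```text
clock: 2.45
position: [0.4898, 0.2116, 0.3109]
ee_rot: [0.844, -0.536, 0.0, -0.0]
ft_force: [0.7, -0.8, 0.7]
grip_width: 0.999
```

Run:
```python
from h import *
for i in range(7): manip.camera('top')
snap('wrist','w3'); to([.49,.21,.31])
```

```text
shift [-0.0008  0.0001  0.0007] x-axis yaw deg -64.96528781845187 z [ 0.    -0.001 -1.   ] w 1.0036894678834698 t 2.85 pos [0.4904 0.2093 0.3107] J [ 0.14  0.15 -0.71  1.47  0.1   1.55 -1.69] F [-0.8  0.4 -0.2]
```

View pics/w3.png

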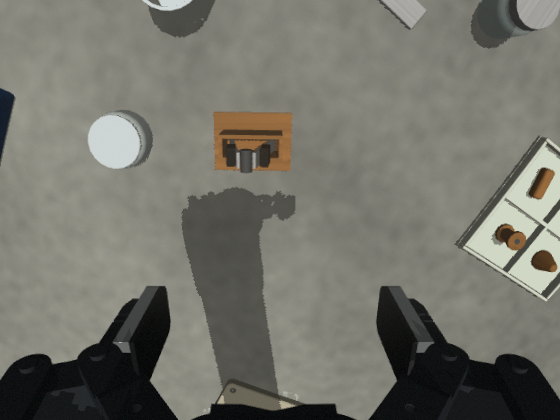

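Run:
```python
from h import *
z=np.load('w3.npz');p=z['p'];hsv=cv2.cvtColor(p,cv2.COLOR_RGB2HSV)
m=(hsv[...,1]>90).astype(np.uint8); q=np.zeros_like(m); q[105:180,205:300]=m[105:180,205:300]
c=np.vstack(cv2.findContours(q,0,2)[0]); W=cast('wrist',c.reshape(-1,2),.004,z['pos'],z['rot'])[:,:2]
print(cv2.minAreaRect((W*1000).astype(np.float32)))
d=z['d']; 
print('depth nz',(d>0).mean())
K,D,P=campose('wrist',z['pos'],z['rot'])
ys,xs=np.mgrid[100:185,205:300]; uv=np.c_[xs.ravel(),ys.ravel()].astype(float)
u=cv2.undistortPoints(uv.reshape(-1,1,2),K,D).reshape(-1,2); dd=d[ys,xs].ravel()
X=np.c_[u[:,0]*dd,-u[:,1]*dd,-dd]@P[:3,:3].T+P[:3,3]
for a,b in((-.01,.003),(.004,.01),(.045,.065),(.08,.095),(.095,.12),(.12,.135),(.135,.16)):
    s=(X[:,2]>a)&(X[:,2]<b)&(dd>0); 
    if s.sum()>5: print(a,b,s.sum(),X[s].mean(0),cv2.minAreaRect((X[s][:,:2]*1000).astype(np.float32)), uv[s].min(0),uv[s].max(0))
print(X[:,2].max())
cv2.imwrite('pics/w3c.png',cv2.resize(p[100:185,200:305,::-1],(735,595),interpolation=2))
```

```text
((490.5258483886719, 237.6868438720703), (75.11292266845703, 99.93588256835938), 23.931720733642578)
depth nz 0.9959608843537415
-0.01 0.003 4048 [4.88318315e-01 2.37902385e-01 1.97884461e-04] ((487.1002502441406, 237.8724365234375), (111.10035705566406, 128.04183959960938), 24.815900802612305) [205. 100.] [299. 184.]
0.004 0.01 1135 [0.49798146 0.23584967 0.00478607] ((490.7784729003906, 237.7205047607422), (75.75685119628906, 98.98253631591797), 24.111536026000977) [214. 112.] [291. 170.]
0.045 0.065 595 [0.49544904 0.24018875 0.05402327] ((490.4502258300781, 238.1524200439453), (31.4419002532959, 74.05486297607422), 24.038259506225586) [218. 133.] [281. 161.]
0.08 0.095 43 [0.50054537 0.22985904 0.09082974] ((499.7720642089844, 237.37109375), (17.112205505371094, 48.110774993896484), 0.13832466304302216) [228. 144.] [269. 162.]
0.095 0.12 463 [0.49215663 0.23732278 0.11069428] ((490.5522155761719, 237.88290405273438), (20.278993606567383, 43.71432113647461), 23.644474029541016) [226. 145.] [268. 167.]
0.12 0.135 393 [0.49143843 0.23740332 0.13041178] ((490.47802734375, 237.93447875976562), (22.15910530090332, 20.347240447998047), 23.34479331970215) [236. 149.] [256. 172.]
0.135 0.16 24 [0.48957656 0.23782552 0.13541855] ((490.6043395996094, 237.7772674560547), (20.876855850219727, 4.066208362579346), 17.898550033569336) [243. 151.] [248. 172.]
0.49070739656478307
```

View pics/w3c.png

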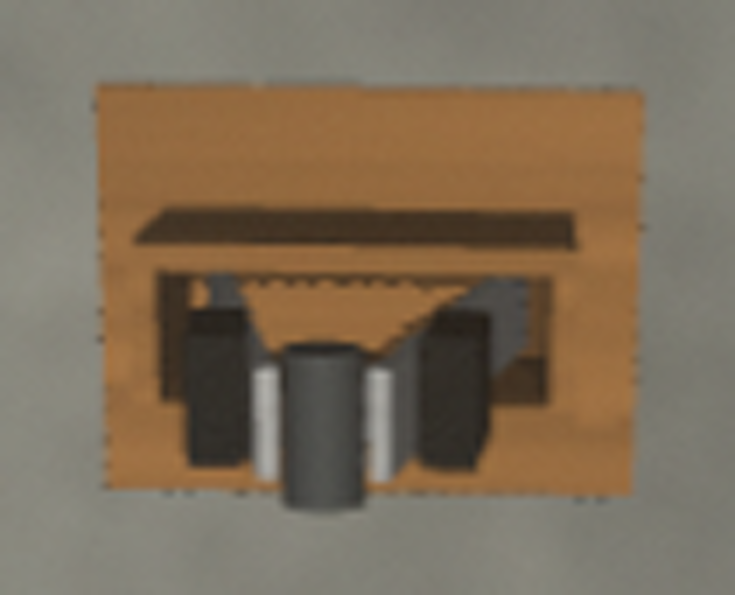

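Run:
```python
from h import *
to([.4905,.2379,.076])
```

```text
shift [-0.026  -0.0122  0.2347] x-axis yaw deg -64.96528781845187 z [ 0.    -0.001 -1.   ] w 1.0036894678834698 t 2.85 pos [0.4904 0.2093 0.3107] J [ 0.14  0.15 -0.71  1.47  0.1   1.55 -1.69] F [-0.8  0.4 -0.2]
```

Request:
send_rows([
  [[-0.014,-0.006,0.01],0.018],
  [[-0.026,-0.012,0.04],0.018],
  [[-0.026,-0.012,0.08],0.018],
  [[-0.026,-0.012,0.12],0.018],
  [[-0.026,-0.012,0.16],0.018],
  [[-0.026,-0.012,0.19],0.018],
  [[-0.026,-0.012,0.21],0.018],
  [[-0.026,-0.012,0.21],0.018],
])

```text
clock: 3.85
position: [0.4892, 0.2382, 0.0995]
ee_rot: [0.839, -0.544, -0.001, 0.001]
ft_force: [0.3, -0.3, -0.6]
grip_width: 1.0
```

Run:
```python
from h import *
for i in range(2): manip.camera('top')
snap('wrist','w4'); to([.4905,.2379,.076])
```

```text
shift [0.0016 0.0007 0.0258] x-axis yaw deg -65.87760097085292 z [ 0.001  0.    -1.   ] w 1.000352530315805 t 4.0 pos [0.4904 0.2396 0.1018] J [ 0.07  0.31 -0.71  1.76  0.22  1.15 -1.85] F [ 1.2 -0.6 -0. ]
```

View pics/w4.png

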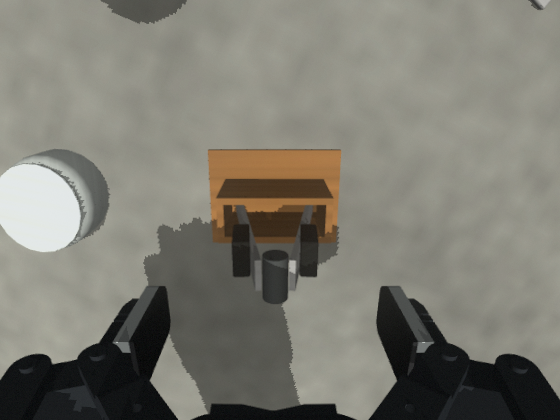

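Request:
send_rows([
  [[0.0005,0.0,0.012],0],
  [[0.0005,0.0,0.024],0],
  [[0.0005,0.0,0.025],0],
  [[0.0005,0.0,0.025],0],
  [[0.0005,0.0,0.025],0],
  [[0.0005,0.0,0.025],0],
  [[0.0005,0.0,0.025],0],
  [[0.0005,0.0,0.025],0],
])

```text
clock: 5.0
position: [0.4899, 0.2392, 0.0758]
ee_rot: [0.839, -0.543, 0.0, -0.0]
ft_force: [0.1, 0.7, 0.2]
grip_width: 1.001
```

Request:
send_rows([
  [[0,0,0],0],
  [[0,0,0],0],
  [[0,0,0],0],
  [[0,0,0],0],
  [[0,0,0],0],
  [[0,0,0],0],
  [[0,0,0],0],
  [[0,0,0],0],
], hand=0.5, force=20)

```text
clock: 6.0
position: [0.4898, 0.2392, 0.0757]
ee_rot: [0.839, -0.543, 0.0, 0.0]
ft_force: [0.2, 0.7, -0.7]
grip_width: 0.502
```

Run:
```python
from h import *
snap('wrist','w5'); to([.4905,.2379,.076])
snap('side','s5')
```

```text
shift [ 0.0015 -0.     -0.0003] x-axis yaw deg -65.83270479867622 z [ 0. -0. -1.] w 0.4974573731004819 t 6.05 pos [0.4899 0.2392 0.0757] J [ 0.06  0.34 -0.7   1.78  0.24  1.11 -1.87] F [ 0.1 -0.1  1.2]
```

View pics/w5.png

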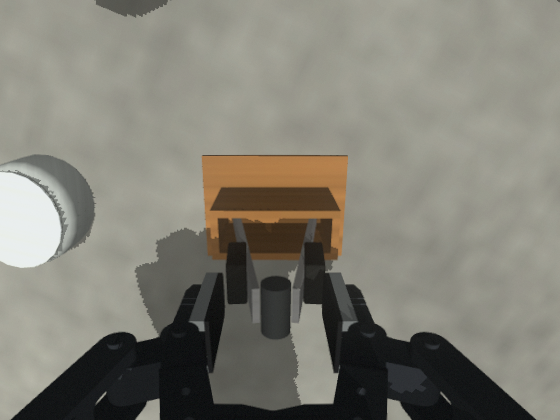

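View pics/s5.png

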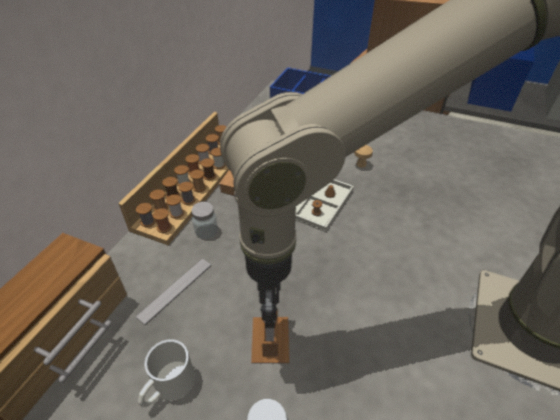

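Run:
```python
from h import *
z=np.load('w5.npz');p=z['p'];M=R.from_quat(z['rot']).as_matrix()
f=lambda t: proj('wrist',np.array(t)@M.T+z['pos'],z['pos'],z['rot']).round(0)
print(f([[0,0,0],[.0225,-.011,-.0187],[.0225,.011,-.0187],[-.0225,-.011,-.0187],[.0225,-.01,-.0317],[.0225,.01,-.0317],[.0225,-.01,-.0057],[0,-.01,-.059],[0,.01,-.059]]))
d=z['d'];K,D,P=campose('wrist',z['pos'],z['rot'])
def pt(u,v):
    q=cv2.undistortPoints(np.array([[[u,v]]],float),K,D)[0,0];a=d[v,u]
    w=np.array([q[0]*a,-q[1]*a,-a]); T=manip.camera_info('wrist')['T_tool_cam']; return T[:3,:3]@w+T[:3,3]
for u,v in((237,250),(237,280),(237,300),(315,250),(315,280),(276,310),(213,280),(210,300),(205,320),(205,340),(332,280),(335,300),(340,340)): print((u,v),pt(u,v).round(4), (M@pt(u,v)+z['pos']).round(4))
cv2.imwrite('pics/w5c.png',cv2.resize(p[200:400,160:400,::-1],(720,600),interpolation=2))
```

```text
[[272. 251.]
 [319. 246.]
 [317. 287.]
 [224. 246.]
 [323. 261.]
 [321. 300.]
 [316. 238.]
 [272. 294.]
 [272. 337.]]
(237, 250) [-0.0163 -0.0104 -0.0213] [0.4926 0.2584 0.097 ]
(237, 280) [-0.0153 -0.0025 -0.0356] [0.4859 0.2542 0.1113]
(237, 300) [-0.0158  0.008  -0.0351] [0.4761 0.2503 0.1108]
(315, 250) [ 0.0204 -0.0095 -0.0194] [0.5068 0.2245 0.0951]
(315, 280) [ 0.019  -0.0023 -0.0353] [0.4997 0.2228 0.1109]
(276, 310) [ 0.0016 -0.0024 -0.0584] [0.4927 0.2387 0.1341]
(213, 280) [-0.0234 -0.0103 -0.0493] [0.4896 0.2648 0.125 ]
(210, 300) [-0.0223 -0.0105 -0.0642] [0.4903 0.2638 0.1399]
(205, 320) [-0.022  -0.0106 -0.0766] [0.4905 0.2637 0.1522]
(205, 340) [-0.0227 -0.002  -0.0759] [0.4824 0.2608 0.1516]
(332, 280) [ 0.024  -0.0101 -0.0491] [0.5089 0.2214 0.1248]
(335, 300) [ 0.023  -0.01   -0.0636] [0.5084 0.2224 0.1393]
(340, 340) [ 0.023  -0.003  -0.0772] [0.502  0.2195 0.1529]
```

View pics/w5c.png

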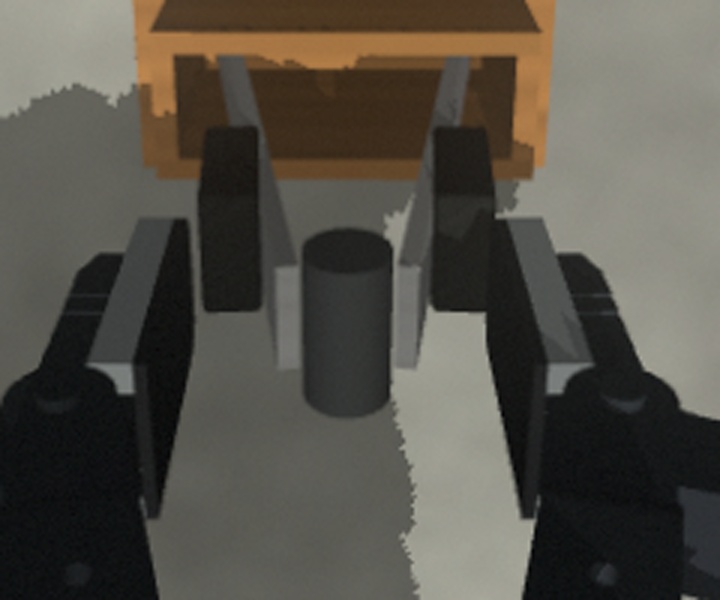

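Run:
```python
from h import *
z=np.load('s5.npz');p=z['p']
cv2.imwrite('pics/s5c.png',cv2.resize(p[240:370,200:340,::-1],(640,594),interpolation=2))
for t in ([.4899,.2392,.0757],[.4899,.2392,.12],[.4905,.2379,.0],[.4905,.2379,.099],[.4905,.2379,.1355]): print(t,proj('side',t))
```

```text
[0.4899, 0.2392, 0.0757] [[269.65505742 320.14274137]]
[0.4899, 0.2392, 0.12] [[269.30201928 307.40264027]]
[0.4905, 0.2379, 0.0] [[270.19311028 339.12424064]]
[0.4905, 0.2379, 0.099] [[269.46823492 312.89696715]]
[0.4905, 0.2379, 0.1355] [[269.16716366 302.0211935 ]]
```

View pics/s5c.png

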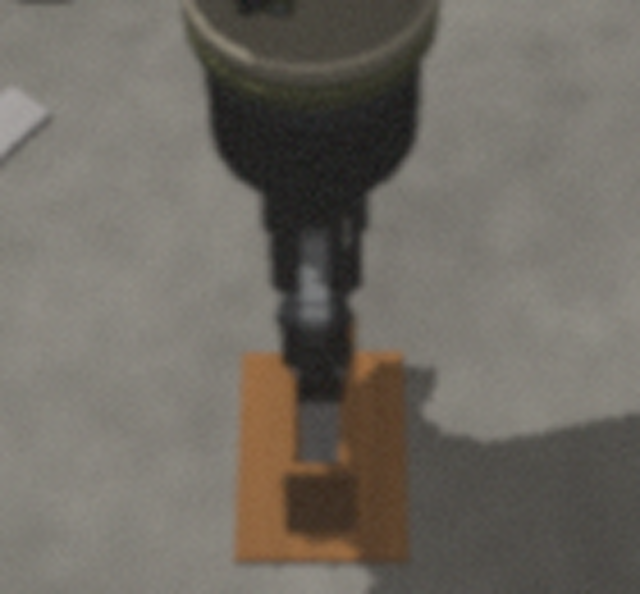

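Run:
```python
from h import *
z=np.load('s5.npz');d=z['d'];K,D,P=campose('side')
M=R.from_quat(manip.get_obs()['ee_rot']).as_matrix();t=manip.get_obs()['position']
for v in range(284,345,2):
    u=268; q=cv2.undistortPoints(np.array([[[u,v]]],float),K,D)[0,0];a=d[v,u]
    w=P[:3,:3]@np.array([q[0]*a,-q[1]*a,-a])+P[:3,3]; print(v,w.round(4),'tool',(M.T@(w-t)).round(4),z['p'][v,u])
z=np.load('w2.npz');d=z['d'];K,D,P=campose('wrist',z['pos'],z['rot']);T=manip.camera_info('wrist')['T_tool_cam']
for u,v in((155,290),(150,300),(140,320),(130,340),(120,360),(160,290)):
    q=cv2.undistortPoints(np.array([[[u,v]]],float),K,D)[0,0];a=d[v,u];print(u,v,a,(T[:3,:3]@np.array([q[0]*a,-q[1]*a,-a])+T[:3,3]).round(4))
```

```text
284 [0.475  0.2723 0.2439] tool [-0.0362 -0.     -0.1682] [27 32 30]
286 [0.4749 0.2728 0.2392] tool [-3.670e-02 -1.000e-04 -1.636e-01] [38 35 36]
288 [0.4746 0.2736 0.235 ] tool [-0.0376 -0.0002 -0.1594] [33 33 35]
290 [0.476  0.2709 0.2252] tool [-0.0345 -0.0004 -0.1495] [52 52 52]
292 [0.4748 0.2736 0.2239] tool [-0.0374 -0.0004 -0.1483] [67 68 66]
294 [0.4738 0.2758 0.222 ] tool [-0.04   -0.0004 -0.1464] [75 74 74]
296 [0.4726 0.2786 0.2209] tool [-0.043  -0.0004 -0.1453] [73 74 74]
298 [0.4708 0.2825 0.2218] tool [-0.0473 -0.0003 -0.1461] [88 89 88]
300 [0.4699 0.2845 0.2194] tool [-0.0494 -0.0004 -0.1437] [114 114 112]
302 [0.4687 0.2873 0.2184] tool [-0.0525 -0.0004 -0.1427] [117 119 119]
304 [0.4674 0.2901 0.2176] tool [-0.0556 -0.0004 -0.1419] [119 122 121]
306 [0.4658 0.2935 0.2177] tool [-0.0594 -0.0003 -0.1421] [ 99 100 102]
308 [0.4645 0.2963 0.2169] tool [-0.0625 -0.0003 -0.1413] [109 110 110]
310 [0.4635 0.2988 0.2155] tool [-0.0651 -0.0003 -0.1398] [83 83 84]
312 [0.4635 0.299  0.21  ] tool [-0.0653 -0.0004 -0.1343] [52 54 50]
314 [0.4643 0.2976 0.2016] tool [-0.0637 
[... 635 characters left out ...]
8] [77 74 72]
334 [0.4856 0.257  0.0559] tool [-0.0179 -0.0034  0.0198] [77 76 75]
336 [0.4844 0.2597 0.0537] tool [-0.0209 -0.0035  0.022 ] [77 74 72]
338 [0.4839 0.2611 0.0489] tool [-0.0224 -0.0035  0.0268] [78 75 72]
340 [0.4841 0.261  0.0408] tool [-0.0223 -0.0037  0.0348] [88 79 74]
342 [0.4793 0.271  0.0538] tool [-0.0333 -0.0034  0.0219] [126  92  63]
344 [0.4787 0.2725 0.0491] tool [-0.0349 -0.0034  0.0266] [78 58 41]
155 290 0.14008716 [-0.0444 -0.0104 -0.0575]
150 300 0.13162675 [-0.0436 -0.0114 -0.0661]
140 320 0.12111775 [-0.0436 -0.0109 -0.0774]
130 340 0.111641765 [-0.0434 -0.0107 -0.0875]
120 360 0.10208346 [-0.0428 -0.0114 -0.0974]
160 290 0.1394932 [-0.0423 -0.0107 -0.058 ]
```

Request:
send_rows([
  [[0.0015,0,0],0],
  [[0.0015,0,0],0],
  [[0.0015,0,0],0],
  [[0.0015,0,0.004],0],
  [[0.0015,0,0.008],0],
  [[0.0015,0,0.012],0],
  [[0.0015,0,0.016],0],
  [[0.0015,0,0.02],0],
], hand=0.8)

```text
clock: 7.1
position: [0.4904, 0.2379, 0.0554]
ee_rot: [0.839, -0.543, -0.0, 0.0]
ft_force: [-0.1, 0.3, -0.6]
grip_width: 0.796
```

Run:
```python
from h import *
manip.camera('top');manip.camera('top')
snap('wrist','w6'); to([.4905,.2379,.038])
```

```text
shift [-0.     -0.0002  0.0174] x-axis yaw deg -65.83022488606827 z [-0. -0. -1.] w 0.8006407016503266 t 7.25 pos [0.4903 0.2378 0.0554] J [ 0.05  0.36 -0.69  1.8   0.26  1.07 -1.88] F [-0.1 -1.2 -0.8]
```

View pics/w6.png

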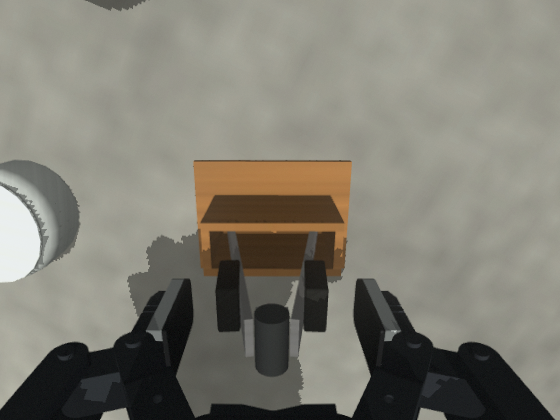

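Request:
send_rows([
  [[0,0,0.006],0],
  [[0,0,0.012],0],
  [[0,0,0.018],0],
  [[0,0,0.018],0],
  [[0,0,0.018],0],
  [[0,0,0.018],0],
  [[0,0,0.018],0],
  [[0,0,0.018],0],
])

```text
clock: 8.25
position: [0.4905, 0.2379, 0.0378]
ee_rot: [0.839, -0.543, 0.0, -0.0]
ft_force: [-1.5, 0.0, -0.0]
grip_width: 0.8
```

Request:
send_rows([
  [[0,0,0],0],
  [[0,0,0],0],
  [[0,0,0],0],
  [[0,0,0],0],
  [[0,0,0],0],
  [[0,0,0],0],
  [[0,0,0],0],
  [[0,0,0],0],
], hand=0.49)

```text
clock: 9.25
position: [0.491, 0.2379, 0.0382]
ee_rot: [0.839, -0.543, 0.0, -0.0]
ft_force: [0.4, -0.8, 6.6]
grip_width: 0.494
```

Run:
```python
from h import *
snap('wrist','w7'); to([.4905,.2379,.038]); snap('side','s7')
p=np.load('w7.npz')['p'];s=np.load('s7.npz')['p']
cv2.imwrite('pics/w7c.png',np.hstack([cv2.resize(p[200:410,140:420,::-1],(440,330)),cv2.resize(s[270:360,210:330,::-1],(360,330))]))
```

```text
shift [-0.0002  0.0004  0.0002] x-axis yaw deg -65.83890591363397 z [ 0.001  0.    -1.   ] w 0.48989662129411854 t 9.3 pos [0.491  0.2379 0.0382] J [ 0.04  0.39 -0.68  1.82  0.28  1.04 -1.89] F [-0.2 -0.9  6.2]
```

View pics/w7c.png

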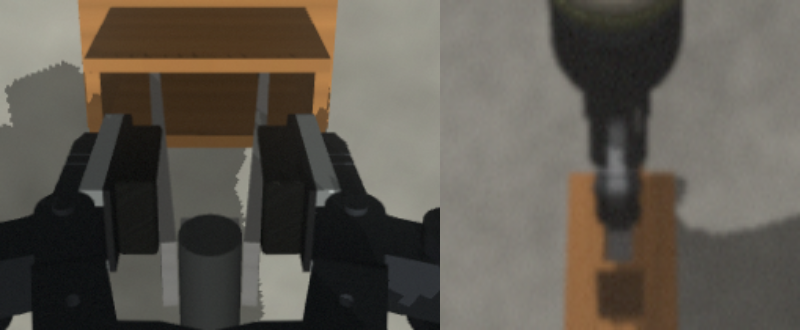

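Request:
send_rows([
  [[0,0,0],0],
  [[0,0,0],0],
  [[0,0,-0.005],0],
  [[0,0,-0.015],0],
  [[0,0,-0.03],0],
  [[0,0,-0.045],0],
  [[0,0,-0.06],0],
  [[0,0,-0.07],0],
], hand=0.475)

```text
clock: 10.35
position: [0.4908, 0.238, 0.1091]
ee_rot: [0.839, -0.543, 0.0, -0.0]
ft_force: [0.5, 0.6, -1.8]
grip_width: 0.479
```

Run:
```python
from h import *
manip.camera('top')
snap('wrist','w8'); to([.4905,.2379,.15]); snap('side','s8')
p=np.load('w8.npz')['p'];s=np.load('s8.npz')['p']
cv2.imwrite('pics/w8c.png',np.hstack([cv2.resize(p[140:410,100:440,::-1],(440,350)),cv2.resize(s[250:370,210:330,::-1],(350,350))]))
```

```text
shift [ 0.      0.0006 -0.041 ] x-axis yaw deg -65.83708555402825 z [ 0.002  0.001 -1.   ] w 0.4740243654489619 t 10.45 pos [0.4911 0.2382 0.109 ] J [ 0.07  0.3  -0.71  1.75  0.21  1.17 -1.84] F [-0.3  0.1 -1.5]
```

View pics/w8c.png

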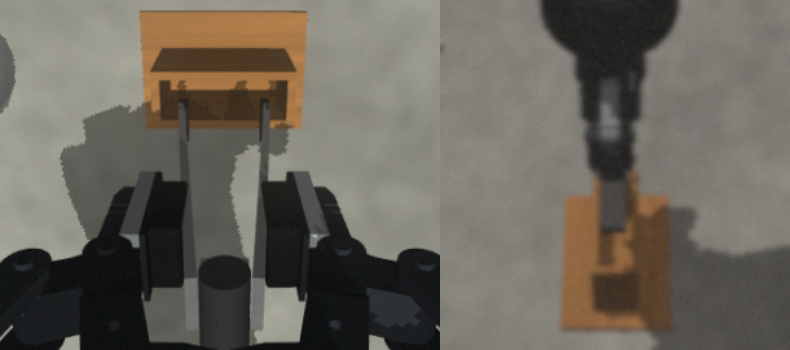

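Run:
```python
from h import *
z=np.load('w8.npz');p=z['p'];d=z['d'];K,D,P=campose('wrist',z['pos'],z['rot']);T=manip.camera_info('wrist')['T_tool_cam']
ys,xs=np.mgrid[190:290,180:370];uv=np.c_[xs.ravel(),ys.ravel()].astype(float);a=d[ys,xs].ravel()
q=cv2.undistortPoints(uv.reshape(-1,1,2),K,D).reshape(-1,2)
X=np.c_[q[:,0]*a,-q[:,1]*a,-a]@T[:3,:3].T+T[:3,3]
for lo,hi in((-.04,-.03),(-.01,0),(0,.01),(.01,.018),(.018,.026),(.026,.032),(.032,.04)):
    s=(X[:,2]>lo)&(X[:,2]<hi)&(abs(X[:,0])<.05)&(abs(X[:,1])<.03)
    for sg in(-1,1):
        k=s&(np.sign(X[:,0])==sg)
        if k.sum(): print(lo,sg,k.sum(),X[k].min(0).round(4),X[k].max(0).round(4),uv[k].min(0),uv[k].max(0))
cv2.imwrite('pics/w8d.png',cv2.resize(p[200:290,200:350,::-1],(800,480),interpolation=2))
```

```text
-0.04 -1 66 [-0.0146 -0.0084 -0.04  ] [-0.011  -0.0072 -0.0301] [239. 264.] [246. 275.]
-0.04 1 70 [ 0.0119 -0.0084 -0.0399] [ 0.0208 -0.0072 -0.0303] [300. 264.] [321. 274.]
-0.01 -1 48 [-0.0178 -0.0083 -0.01  ] [-0.0145 -0.0073 -0.    ] [238. 237.] [243. 246.]
-0.01 1 47 [ 0.0151 -0.0083 -0.01  ] [ 0.0183 -0.0071 -0.0001] [302. 237.] [307. 245.]
0 -1 36 [-0.0192 -0.0083  0.0005] [-0.0158 -0.0072  0.0099] [237. 230.] [242. 237.]
0 1 40 [ 0.0157 -0.008   0.0001] [ 0.0192 -0.0072  0.0099] [302. 230.] [307. 238.]
0.01 -1 32 [-0.0198 -0.0082  0.0102] [-0.0165 -0.007   0.018 ] [237. 225.] [242. 231.]
0.01 1 25 [ 0.0172 -0.008   0.0104] [ 0.0198 -0.0073  0.018 ] [303. 225.] [307. 230.]
0.018 -1 86 [-0.0206 -0.0082  0.0182] [-0.0159  0.0081  0.026 ] [237. 220.] [245. 249.]
0.018 1 91 [ 0.0162 -0.0082  0.0181] [0.0205 0.0085 0.0258] [300. 220.] [307. 249.]
0.026 -1 28 [-0.0207 -0.008   0.0264] [-0.0164  0.0061  0.0314] [237. 217.] [245. 241.]
0.026 1 30 [ 0.0166 -0.0082  0.0262] [ 0.0206 -0.0045  0.0319] [300. 217.] [307. 225.]
0.032 -1 13 [-0.0208 -0.0078  0.032 ] [-0.0168  0.005   0.0342] [238. 216.] [245. 235.]
0.032 1 9 [ 0.0169 -0.0077  0.0322] [ 0.0206 -0.0054  0.0341] [300. 216.] [306. 220.]
```

View pics/w8d.png

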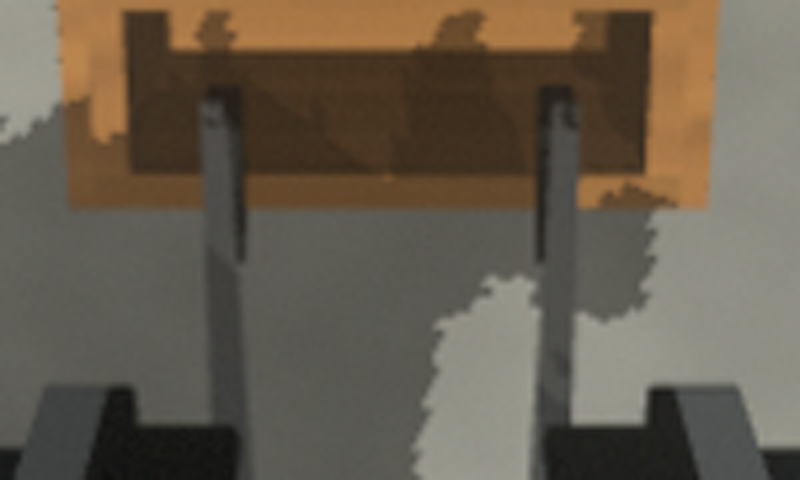

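Run:
```python
from h import *
z=np.load('w2.npz'); print(cast('wrist',[[229.6,130.5]],.039,z['pos'],z['rot']))
z=np.load('w3.npz'); print('w3 px',proj('wrist',[.529,-.1445,.039],z['pos'],z['rot']))
to([.529,-.1445,.16])
```

```text
[[ 0.5286664  -0.14585842  0.039     ]]
w3 px [[516.54327935 240.42372449]]
shift [ 0.3646  0.1215 -0.0519] x-axis yaw deg -65.83927666792698 z [ 0.001  0.    -1.   ] w 0.47840247018298787 t 10.5 pos [0.4907 0.2379 0.1081] J [ 0.07  0.3  -0.71  1.75  0.21  1.16 -1.84] F [-0.2  0.9 -1.8]
```

Request:
send_rows([
  [[0,0,-0.015],0],
  [[0,0,-0.035],0],
  [[0.02,0.007,-0.055],0],
  [[0.05,0.017,-0.065],0],
  [[0.085,0.028,-0.07],0],
  [[0.12,0.04,-0.07],0],
  [[0.16,0.053,-0.07],0],
  [[0.2,0.067,-0.07],0],
], hand=0.505)

```text
clock: 11.5
position: [0.5112, 0.0268, 0.1783]
ee_rot: [0.84, -0.543, 0.0, -0.0]
ft_force: [0.7, 0.1, -1.5]
grip_width: 0.511
```

Request:
send_rows([
  [[0.035,0.012,0],0],
  [[0.068,0.023,0],0],
  [[0.1,0.033,0],0],
  [[0.125,0.042,0.005],0],
  [[0.145,0.048,0.01],0],
  [[0.157,0.052,0.015],0],
  [[0.164,0.054,0.02],0],
  [[0.164,0.054,0.02],0],
])

```text
clock: 12.5
position: [0.5289, -0.1435, 0.1573]
ee_rot: [0.84, -0.543, -0.0, 0.0]
ft_force: [0.2, 0.6, -1.0]
grip_width: 0.501
```

Run:
```python
from h import *
for i in range(3):manip.camera('top')
snap('wrist','w9'); to([.529,-.1455,.13])
```

```text
shift [0.0022 0.0013 0.028 ] x-axis yaw deg -65.76595375916065 z [ 0.  0. -1.] w 0.5037629087797948 t 12.7 pos [ 0.5293 -0.1429  0.158 ] J [ 0.58  0.22 -0.45  1.7   0.1   1.25 -1.04] F [ 0.1  0.5 -2. ]
```

View pics/w9.png

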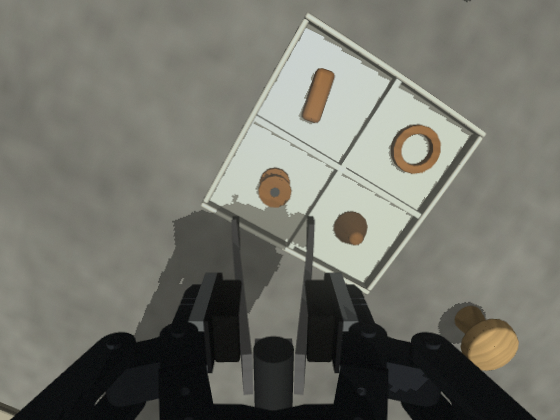

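```bash
cat > m.py <<'E'
from h import *
def tips(z):
    d=z['d'];K,D,P=campose('wrist',z['pos'],z['rot']);T=manip.camera_info('wrist')['T_tool_cam']
    ys,xs=np.mgrid[190:300,180:370];uv=np.c_[xs.ravel(),ys.ravel()].astype(float);a=d[ys,xs].ravel()
    q=cv2.undistortPoints(uv.reshape(-1,1,2),K,D).reshape(-1,2)
    X=np.c_[q[:,0]*a,-q[:,1]*a,-a]@T[:3,:3].T+T[:3,3]
    for lo,hi in((-.005,.01),(.018,.028),(.028,.036)):
        for sg in(-1,1):
            k=(X[:,2]>lo)&(X[:,2]<hi)&(abs(X[:,0])<.03)&(abs(X[:,1])<.02)&(np.sign(X[:,0])==sg)
            if k.sum(): print(lo,sg,k.sum(),X[k].min(0).round(4),X[k].max(0).round(4))
def spool(z,box,zz=.039):
    p=z['p'];x0,x1,y0,y1=box; c=p[y0:y1,x0:x1].astype(int)
    hsv=cv2.cvtColor(p,cv2.COLOR_RGB2HSV)[y0:y1,x0:x1]
    m=(hsv[...,1]>90)
    d=z['d'];K,D,P=campose('wrist',z['pos'],z['rot'])
    ys,xs=np.mgrid[y0:y1,x0:x1];uv=np.c_[xs.ravel(),ys.ravel()].astype(float);a=d[ys,xs].ravel()
    q=cv2.undistortPoints(uv.reshape(-1,1,2),K,D).reshape(-1,2)
    X=np.c_[q[:,0]*a,-q[:,1]*a,-a]@P[:3,:3].T+P[:3,3]
    k=m.ravel()&(X[:,2]>.036)
    print('top z',np.median(X[k][:,2]),k.sum(),uv[k].min(0),uv[k].max(0))
    (cx,cy),r=cv2.minEnclosingCircle(uv[k].astype(np.float32)); 
    w=cast('wrist',[cx,cy],zz,z['pos'],z['rot'])[0]; M=R.from_quat(z['rot']).as_matrix()
    w2=cv2.minEnclosingCircle((X[k][:,:2]).astype(np.float32))
    print('px',cx,cy,r,'world',w,w2,'tool',(M.T@(w-z['pos'])).round(4))
E
python3 - <<'E'
from m import *
z=np.load('w9.npz'); tips(z); spool(z,(250,300,160,215))
E
```

```text
-0.005 -1 69 [-0.0219 -0.0084 -0.005 ] [-0.0179  0.0049  0.0095]
-0.005 1 71 [ 0.0179 -0.0083 -0.0049] [0.0226 0.007  0.0099]
0.018 -1 86 [-0.0248 -0.0081  0.0181] [-0.0194  0.0078  0.0276]
0.018 1 84 [ 0.0195 -0.0082  0.0182] [0.0248 0.0086 0.0279]
0.028 -1 25 [-0.0242 -0.0081  0.028 ] [-0.0203 -0.0072  0.0345]
0.028 1 25 [ 0.0204 -0.0081  0.0282] [ 0.0243 -0.0036  0.0345]
top z 0.03891323854404402 702 [259. 176.] [290. 206.]
px 273.7442321777344 189.99505615234375 16.787227630615234 world [ 0.52964673 -0.14411028  0.039     ] ((0.5612345933914185, -0.1286516934633255), 0.049432892352342606) tool [0.0013 0.0002 0.119 ]
```

Request:
send_rows([
  [[0.001,0,0.008],0],
  [[0.001,0,0.02],0],
  [[0.001,0,0.032],0],
  [[0.001,0,0.044],0],
  [[0.001,0,0.054],0],
  [[0.001,0,0.06],0],
  [[0.001,0,0.06],0],
  [[0.001,0,0.06],0],
])

```text
clock: 13.7
position: [0.5298, -0.1447, 0.0981]
ee_rot: [0.839, -0.543, 0.0, -0.0]
ft_force: [-0.4, 0.1, -0.8]
grip_width: 0.503
```

Run:
```python
from m import *
for i in range(3):manip.camera('top')
snap('wrist','w10'); to([.5296,-.1441,.0495])
z=np.load('w10.npz'); tips(z); spool(z,(240,305,180,250))
```

```text
shift [-0.0006 -0.0001  0.0485] x-axis yaw deg -65.83226744880197 z [ 0.001 -0.    -1.   ] w 0.5017467330630606 t 13.9 pos [ 0.5297 -0.1447  0.098 ] J [ 0.57  0.28 -0.45  1.76  0.13  1.13 -1.07] F [-0.3 -1.1 -1.5]
-0.005 -1 70 [-0.0218 -0.0082 -0.005 ] [-0.0181  0.0088  0.0094]
-0.005 1 68 [ 0.0181 -0.0084 -0.0046] [0.0225 0.008  0.0095]
0.018 -1 83 [-0.0248 -0.0081  0.0181] [-0.0194  0.0083  0.0275]
0.018 1 82 [ 0.0195 -0.0081  0.0183] [0.0249 0.0071 0.0275]
0.028 -1 25 [-0.0242 -0.008   0.0284] [-0.0203 -0.0072  0.0337]
0.028 1 24 [ 0.0203 -0.0078  0.028 ] [ 0.0242 -0.0038  0.0347]
top z 0.038900366544584744 1050 [253. 195.] [291. 233.]
px 272.37396240234375 211.64772033691406 21.513256072998047 world [ 0.53122854 -0.14431159  0.039     ] ((0.5619118213653564, -0.13083836436271667), 0.04935983568429947) tool [ 0.0002 -0.0015  0.0591]
```

View pics/w10.png

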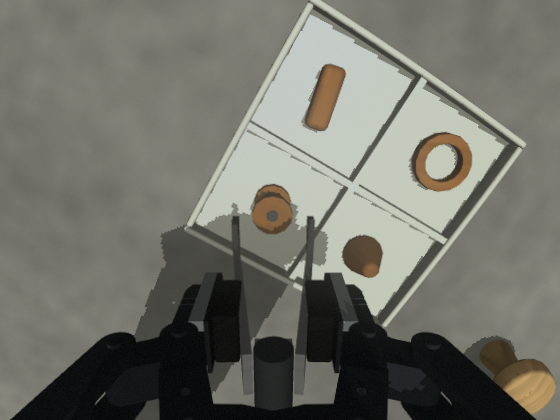

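Request:
send_rows([
  [[0,0,0.008],0],
  [[0,0,0.017],0],
  [[0,0,0.026],0],
  [[0,0,0.035],0],
  [[0,0,0.043],0],
  [[0,0,0.0485],0],
  [[0,0,0.0485],0],
  [[0,0,0.0485],0],
])

```text
clock: 14.9
position: [0.5298, -0.1447, 0.0495]
ee_rot: [0.839, -0.543, 0.0, -0.0]
ft_force: [-0.1, -0.0, -1.0]
grip_width: 0.503
```

Run:
```python
from m import *
manip.camera('top')
snap('wrist','w11'); to([.5296,-.1441,.0495])
p=np.load('w11.npz')['p']; cv2.imwrite('pics/w11c.png',cv2.resize(p[180:300,200:360,::-1],(800,600)))
```

```text
shift [-0.0006 -0.0001  0.0001] x-axis yaw deg -65.83233626856145 z [ 0.001 -0.    -1.   ] w 0.5034023215158522 t 15.0 pos [ 0.5298 -0.1447  0.0496] J [ 0.56  0.33 -0.44  1.81  0.16  1.04 -1.09] F [-0.8  0.8 -1.9]
```

View pics/w11c.png

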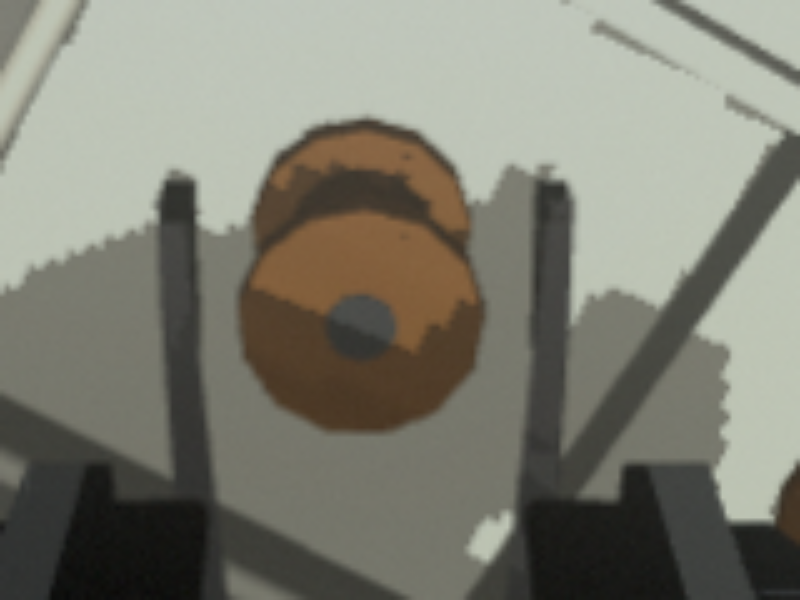

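Run:
```python
from m import *
z=np.load('w11.npz'); c=[200+361/5,180+327/5]
M=R.from_quat(z['rot']).as_matrix(); print((M.T@(cast('wrist',c,.039,z['pos'],z['rot'])[0]-z['pos'])).round(4)); tips(z)
```

```text
[0.0001 0.0016 0.0106]
-0.005 -1 209 [-0.0219 -0.0115 -0.0045] [-0.     0.014  0.01 ]
-0.005 1 207 [ 0.0005 -0.012  -0.0048] [0.0226 0.0142 0.01  ]
0.018 -1 83 [-0.0246 -0.008   0.0181] [-0.0194  0.0084  0.0278]
0.018 1 86 [ 0.0195 -0.0082  0.0181] [0.0249 0.0077 0.0278]
0.028 -1 70 [-0.0242 -0.0081  0.028 ] [-0.     -0.0032  0.0357]
0.028 1 58 [ 0.0006 -0.008   0.0281] [ 0.0241 -0.004   0.0357]
```

Request:
send_rows([
  [[0,0.0015,0],0],
  [[0,0.0015,0],0],
  [[0,0.0015,0],0],
  [[0,0.0015,0],0],
  [[0,0.0015,0],0],
  [[0,0.0015,0],0],
  [[0,0.0015,0],0],
  [[0,0.0015,0],0],
], hand=0.45)

```text
clock: 16.0
position: [0.5282, -0.1452, 0.0493]
ee_rot: [0.839, -0.543, 0.0, -0.0]
ft_force: [1.0, 0.9, 1.3]
grip_width: 0.462
```

Request:
send_rows([
  [[0,0,0],0],
  [[0,0,0],0],
  [[0,0,0],0],
  [[0,0,0],0],
  [[0,0,0],0],
  [[0,0,0],0],
  [[0,0,0],0],
  [[0,0,0],0],
], hand=0.38, force=25)

```text
clock: 17.0
position: [0.5281, -0.1453, 0.0492]
ee_rot: [0.839, -0.543, 0.0, 0.0]
ft_force: [-0.7, 1.1, 1.8]
grip_width: 0.453
```

Run:
```python
from m import *
snap('wrist','w12'); to([.5296,-.1441,.0495])
p=np.load('w12.npz')['p']; cv2.imwrite('pics/w12c.png',cv2.resize(p[180:300,200:360,::-1],(800,600)))
```

```text
shift [-0.0005 -0.0018 -0.0003] x-axis yaw deg -65.8304463219641 z [ 0. -0. -1.] w 0.45885432264933257 t 17.05 pos [ 0.5281 -0.1453  0.0492] J [ 0.56  0.33 -0.44  1.81  0.16  1.04 -1.09] F [0.6 2.2 1.9]
```

View pics/w12c.png

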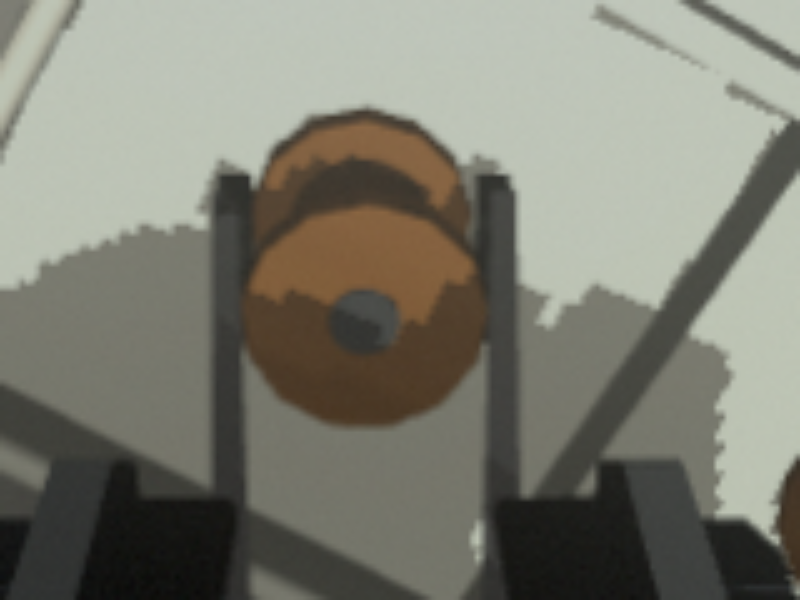

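The arms clamp the top flange, and the tips sit under it at a gap narrower than the flange, so the hold is safe. I'll lift gently.

Request:
send_rows([
  [[0,0,-0.002],0],
  [[0,0,-0.005],0],
  [[0,0,-0.01],0],
  [[0,0,-0.016],0],
  [[0,0,-0.023],0],
  [[0,0,-0.03],0],
  [[0,0,-0.037],0],
  [[0,0,-0.042],0],
])

```text
clock: 18.05
position: [0.5283, -0.1453, 0.0918]
ee_rot: [0.839, -0.543, 0.0, -0.0]
ft_force: [0.2, -0.0, -0.9]
grip_width: 0.462
```

Run:
```python
from m import *
snap('wrist','w13'); to([.5281,-.1453,.2]); snap('side','s13')
p=np.load('w13.npz')['p'];s=np.load('s13.npz')['p']
cv2.imwrite('pics/w13c.png',np.hstack([cv2.resize(p[180:300,200:360,::-1],(450,340)),cv2.resize(s[130:250,250:370,::-1],(340,340))]))
```

```text
shift [-0.0002  0.0003 -0.1077] x-axis yaw deg -65.83458810600882 z [ 0.001 -0.    -1.   ] w 0.4594486798366523 t 18.1 pos [ 0.5286 -0.1454  0.0923] J [ 0.57  0.28 -0.45  1.77  0.13  1.12 -1.07] F [-0.  -0.3  0.2]
```

View pics/w13c.png

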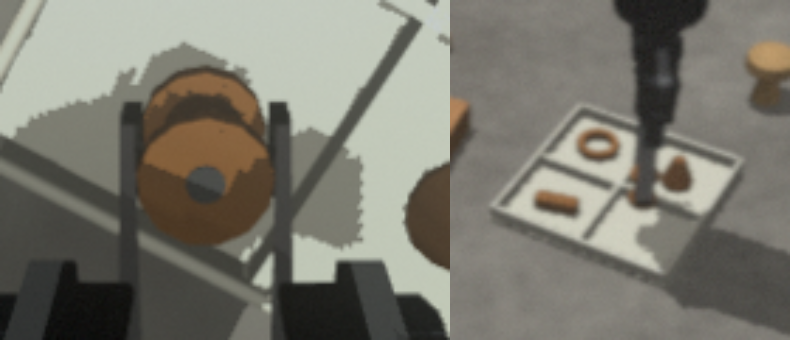

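Request:
send_rows([
  [[0,0,-0.008],0],
  [[0,0,-0.022],0],
  [[0,0,-0.04],0],
  [[0,0,-0.06],0],
  [[0,0,-0.08],0],
  [[0,0,-0.098],0],
  [[0,0,-0.111],0],
  [[0,0,-0.118],0],
])

```text
clock: 19.15
position: [0.5283, -0.1454, 0.2101]
ee_rot: [0.839, -0.543, 0.0, -0.0]
ft_force: [0.3, 0.3, -1.0]
grip_width: 0.461
```

Request:
send_rows([
  [[0,0,-0.002],0],
  [[0,0,-0.002],0],
  [[0,0,-0.002],0],
  [[0,0,-0.002],0],
  [[0,0,-0.002],0],
  [[0,0,-0.002],0],
  [[0,0,-0.002],0],
  [[0,0,-0.002],0],
])

```text
clock: 20.15
position: [0.5281, -0.1453, 0.2112]
ee_rot: [0.839, -0.543, 0.0, 0.0]
ft_force: [-0.3, -0.6, -0.6]
grip_width: 0.459
```

Run:
```python
from m import *
snap('wrist','w14'); to([.5281,-.1453,.21]); snap('side','s14'); snap('top','t14')
z=np.load('w14.npz'); p=z['p'];s=np.load('s14.npz')['p']
cv2.imwrite('pics/w14c.png',np.hstack([cv2.resize(p[180:300,200:360,::-1],(450,340)),cv2.resize(s[130:250,250:370,::-1],(340,340))]))
d=z['d'];K,D,P=campose('wrist',z['pos'],z['rot'])
for v in (236,240,250,255):
    q=cv2.undistortPoints(np.array([[[272.,v]]]),K,D)[0,0];a=d[v,272];print(v,(P[:3,:3]@[q[0]*a,-q[1]*a,-a]+P[:3,3]).round(4))
```

```text
shift [-0.      0.      0.0012] x-axis yaw deg -65.83440167151524 z [ 0. -0. -1.] w 0.45568974536680545 t 20.2 pos [ 0.5281 -0.1453  0.2112] J [ 0.59  0.18 -0.45  1.62  0.08  1.35 -1.03] F [-0.2 -0.7 -1.6]
236 [ 0.5321 -0.1435  0.2015]
240 [ 0.5295 -0.1446  0.2004]
250 [ 0.5244 -0.1469  0.2015]
255 [ 0.5216 -0.1482  0.2015]
```

View pics/w14c.png

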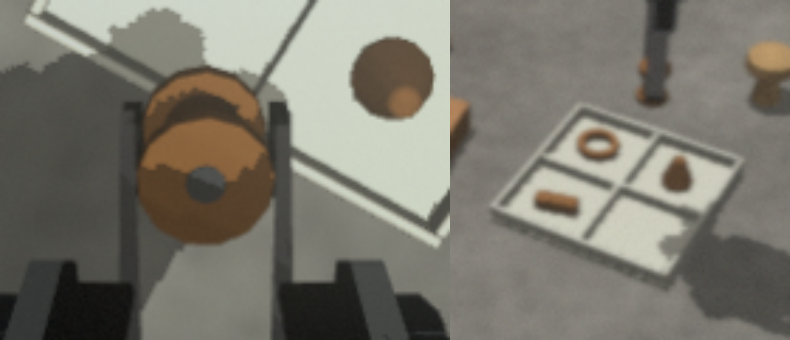

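View pics/t14.png

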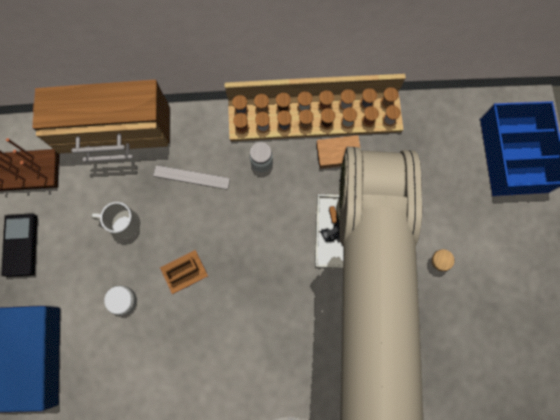

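The wrist view shows the spool upright between the tongs, with its top at z≈0.201 and so its centre at about 0.184. The other tray pieces and the bystanders are where they were.

```bash
python3 -c "
from h import *
print(manip.hand_in()); to([.5281,-.1453,.21])"
```

```text
the job is handed in; nothing more can be done
None
the job is handed in; nothing more can be done
```

The arm took the tongs out of their holder, closed them on the spool and lifted it straight up, and I handed the job in at about 20 s of the 38 s. `hand_in` reports no verdict.

**Last checks:**
- **Height:** depth put the spool's top at about 0.2015 m, so its centre is about 0.184 m up, within a few mm of the point between the tips.
- **Stillness:** the spool looked the same in the wrist view before and after the final lift, and the arm was steady.
- **Grip:** the gripper held at an opening of about 0.46, commanded at 25 N.
- **Other pieces:** the side view shows the ring, cone and toggle in their compartments, and the bystanders look unmoved in the top view. I judged this by eye, without re-measuring.

**Things that disagreed:**
- **Finger position:** both the wrist and side views showed the real fingertips about 45 mm behind where the stated TCP should put them. The first close therefore missed the grip pads, so I went 38 mm lower by the images.
- **Tips on the spool:** the tongs stopped wider than the 18 mm expected on the waist, with a tip gap of about 25 mm. Most likely their arms clamp the upper flange and the tips sit just below it. The hold was firm. I had no reading of the force on each side of the spool.

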